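Close up the bench fume filter

TASK

First clear the two wood offcuts off the cover of the fume filter into the empty scrap bin. Then, while the cover still stands proud on its springs, turn the wing fastener until its slot lines up with the two marks on the cover, and only then press the cover fully home against the frame and finish still holding it down there, without letting go, so that I can do up the clips. Leave the other things on the bench where they are.

Things in the scene. Friction and masses are not known exactly. Their poses are not given: they have to be found in the camera images.
- filter_unit: bench fume filter: grey box fixed to the bench, 220 x 220 mm, with an aluminium frame round its top, frame top 70 mm above the bench. Origin under its centre, z up. Its sprung cover is a white plate 212 x 212 x 6 mm centred over the frame, top face at 84 mm when up and 76 mm when home; the wing fastener stands in the cover at x = -50 mm, y = 0 of this frame
- cover (a joint): travel of the sprung cover in m: 0 = up, 8 mm clear of the frame; 0.008 = fully home against the frame. It only slides straight down. It starts to move at about 4 N and needs about 9.5 N to stay home, and springs up when let go. Unless the fastener is aligned within about 0.17 rad its cross pin stops the cover after about 2 mm. Pressing anywhere on the cover or the fastener works
- cover_marks (a point): point on the cover's top face on the fastener's axis; its x axis runs along the line of the two dark marks (each 18 x 3 mm, on either side of the fastener), z up
- cover_press (a point): a free flat spot on the cover's top face, 100 mm from the fastener's axis along the line of the marks, z up; moves with the cover
- fastener (a joint): angle of the fastener in rad, counterclockwise from above positive; 0 and pi = slot in line with the marks. It starts between 0.7 and 1.45, turns freely either way between -1 and 4, and stays where it is left (friction about 0.06 N m)
- fastener_slot (a point): on the fastener's axis, 22 mm above the cover's top face, a good grip height. The fastener is a steel disc 38 mm across, 4 mm high, with an upright wing 38 mm long (this point's x axis), 12 mm thick (its y axis), its top 32 mm above the cover; a dark slot runs along the wing's top, along x. Moves with the cover
- offcut_step: light wood offcut with a step, 50 x 30 x 24 mm along its x, y, z; the lower half is 30 mm wide, the upper half is 16 mm wide and flush with the -y side; 25 g, starts lying on the cover. Origin under its centre
- step_mid (a point): middle of the stepped offcut, 12 mm above its underside
- offcut_block: plain light wood offcut, 44 x 32 x 22 mm along its x, y, z; 22 g, starts lying on the cover. Origin under its centre
- block_mid (a point): middle of the plain offcut
- scrap_bin: empty open grey plastic bin fixed to the bench, 160 x 130 x 70 mm outside along its x, y, z, walls and floor 4 mm or so; on one side of the fume filter. Origin under its centre
- scrap_bin_in (a point): centre of the scrap bin's inner floor, axes as the bin's
- parts_crate: pinkish crate of the bin's outer size (160 x 130 x 70 mm), fixed to the bench, divided in four and full of components; on the other side of the fume filter; not to be used. Origin under its centre
- solder_spool: solder spool, flat on its flange, 60 mm across, 28 mm high; origin under its centre; bystander
- bottle: white plastic bottle, 68 mm across, 170 mm high; origin under its centre; bystander
- screwdriver: screwdriver lying on the bench at the far side; origin within it; bystander
- brush: brush lying on the bench at the robot's side; origin within it; bystander
- tape_roll: roll of tape lying flat, 80 mm across, 24 mm high; origin under its centre; bystander
- tip_holder: round aluminium holder with six upright soldering tips, 72 mm across, 56 mm high; origin under its centre; bystander
- brush_pot: white ceramic cup, 66 mm across, 80 mm high; origin under its centre; bystander

How it is judged (in metres and radians):
On the way, in this order (a step that is already met when the one before it is completed fails the run):
1. both offcuts are in the scrap bin (x of step_mid in the frame of scrap_bin_in between -0.076 and 0.076 m and y of step_mid in the frame of scrap_bin_in between -0.061 and 0.061 m and z of each of step_mid, block_mid in the frame of scrap_bin_in below 0.055 m and x of block_mid in the frame of scrap_bin_in between -0.076 and 0.076 m and y of block_mid in the frame of scrap_bin_in between -0.061 and 0.061 m), for 0.2 s.
2. the fastener's slot is in line with the marks while the cover is still up (angle between the x axis of fastener_slot and the x axis of cover_marks, either way round below 0.17 rad and value of joint cover below 0.004 m), for 0.2 s.
3. the robot holds the cover pressed home (angle between the x axis of fastener_slot and the x axis of cover_marks, either way round below 0.17 rad and value of joint cover above 0.0065 m and contact force between any of the fingers, the arm and filter_unit above 2 N), for 0.3 s.
At the end, for the whole second after the job is handed in: Both offcuts lie at rest in the scrap bin (their middles within its walls and less than 55 mm above its floor), the slot is within 0.17 rad of the line of the marks, and the cover is held at least 6.5 mm down of its 8 mm by the robot, which touches it with more than 2 N to the end (all of step 1 and all of step 3 and linear speed of each of offcut_step, offcut_block below 0.05 m/s); the arm keeps its last pose, push and grip.
It fails at once if a bystander on the bench is moved by more than 40 mm (distance of any of solder_spool, bottle, screwdriver, brush, tape_roll, tip_holder, brush_pot from where it was at the start of the episode above 0.04 m).
It also fails if it takes over 64 s, if anything falls off the work surface, if the arm or the gripper's body presses on something with over 40 N, if the wrist force passes 120 N, or if a joint passes its speed limit or range.

ROBOT

A 6-joint arm with a two-finger parallel gripper is mounted at the origin on the work surface. World frame = base frame: x ahead of the robot, y to its left, z up, the work surface at z = 0. Lengths are in mm, angles in rad, forces in N, time in s.
With the tool pointing down it reaches from about 275 to 1000 mm from the base axis. Payload 8.4 kg.
Tool frame: the origin (TCP) lies between the finger pads; the fingertips stand 8 mm ahead of it and the grasp point (between the pads) lies 11 mm behind it (tcp_to_tips is the distance from the TCP to the fingertips, in mm); z points along the fingers, y is the line along which they close (so a half turn about z gives the same grasp; the last joint's range is limited). The gripper opens to 85 mm and grips with 20 to 120 N. Pads are 22 mm wide; open, the fingers measure 114 mm over their backs; the gripper's body (76 mm by 85 mm) begins 54 mm behind the grasp point. The pads swing forward as they close: fully open they stand 13 mm farther back than shut.
Start: joints at [1.272, 0.353, 1.633, -0, 1.155, -0.002], TCP at [182.787, 597.676, 216.081] pointing down, gripper open.
Joint ranges: [-2.63, 2.63], [-0.92, 2.1], [0.06, 2.66], [-1.3, 4.44], [0, 2.69], [-3.02, 3.02]. Speed limits (rad/s): [2.22, 2.22, 2.79, 3.14, 3.14, 3.14].

INTERFACE

Orientations are given as [roll, pitch, yaw] about the fixed x, y, z axes, in that order (R = Rz(yaw) Ry(pitch) Rx(roll)).
In Python, from rig import * gives the robot as it stands.
- The arm moves only by the tool step_arm, never from a script. Its argument "motion" is a list of rows, each an object with "claw": the finger opening in mm, from 0 to 85.4; "delta_pos": the shift along the tool's x, y, z in mm, a list of three; "turn": the turn about the tool's z in rad. In form: [{"claw": claw, "delta_pos": [dx, dy, dz], "turn": turn}, ...]. A call has 1 to 8 rows; each row shifts and turns the commanded pose from where the row before left it, along the tool's axes as they then stand; what a row does not reach is not made up. A row lasts 1/12 s, in which the tool goes at most 41.7 mm and 7.16 degrees, less where a joint would pass 70% of its speed; a pose out of reach is approached as far as the arm can. A call is refused whole if a number of a shift passes 41.7 or a number of a turn 0.125, either way. A call with a gripper value outside its range is refused whole. The fingers move at their own pace and stop on an object; "force" is the grip in N (left out, the last holds). Time passes only in rows, so rows that do not move let the fingers close. It gives the time, the measured TCP pose, the force, the opening and the grip force at its end, in the units of the state.
- sense(): the state, without advancing time (a new reading comes with each control period).
- grab_frame(name): name is "scene" or "top" or "wrist"; returns a dict with "img" (480x640x3 uint8, red, green, blue), "vertical_fov" (degrees; the focal length in pixels is half the picture's height over the tangent of half this angle, whatever the lens; pixels are square), "cx", "cy" (the principal point, pixels), "R" (3x3) and "t" (3): a world point X has camera coordinates R X + t. Camera axes: x right, y down, z forward; pixel columns grow to the right and rows downward; lengths in mm; the calibration is good to about 2 mm. The wrist camera is an equidistant fisheye: a pixel r from the principal point sees the ray r / f radians off the axis. A picture is of the moment at which its call begins. There is no depth.
- sign_off(): hands the job in; it is judged then, once.
The state is a dict: "clock": time; "qpos": joint angles; "qvel": joint speeds; "joint_efforts": joint torques, N m; "eef_pos": TCP position; "tcp_rot": TCP orientation; "contact_force": force on the tool from outside, world axes, zero at the start; "wrist_torque": the same for the moment, N m; "opening": opening from 0.0 (shut) to 1.0 (fully open); "grasp_force": force on a finger pad.
Only numpy, scipy, OpenCV 4.12 (cv2) and the standard library are available. Lean on these libraries where they do the work, as an engineer would, in place of code of your own. Each camera call takes 0.05 s, during which the arm holds its last target. There are 200 camera calls.

## Working session

There is one attempt and no reset: what is moved stays moved. The work goes in short steps, Python scripts to look and compute and a tool call to move; the robot and the scene stay as the last step left them, time stands still between calls to the robot, and variables do not carry over. Pictures are saved under pics/ and viewed, at most 10 in all, crops included, and the job is handed in when it is done.

Besides the shell and the picture viewer there is one more tool, called after ">>>" by a JSON object that holds its "op" and its "data", one argument or row to a line. step_arm: Moves the arm, as the interface text tells. Its arguments: {"type":"object","properties":{"motion":{"type":"array","items":{"type":"object","properties":{"claw":{"type":"number"},"delta_pos":{"type":"array","items":{"type":"number"}},"turn":{"type":"number"}}}},"force":{"type":"number"}},"required":["motion"]}

```bash
mkdir -p pics; ls; cat > h.py <<'E'
from rig import *
import numpy as np, cv2
def ray(f,u,v):
    F=240/np.tan(np.radians(f["vertical_fov"])/2)
    R=np.array(f["R"]);t=np.array(f["t"])
    d=R.T@np.array([(u-f["cx"])/F,(v-f["cy"])/F,1.]);return -R.T@t,d
def onz(f,u,v,z):
    o,d=ray(f,u,v);return o+d*(z-o[2])/d[2]
def proj(f,X):
    F=240/np.tan(np.radians(f["vertical_fov"])/2)
    c=np.array(f["R"])@np.array(X,float)+np.array(f["t"]);return f["cx"]+F*c[0]/c[2],f["cy"]+F*c[1]/c[2]
def save(f,n): cv2.imwrite("pics/"+n,f["img"][:,:,::-1])
E
python3 - <<'E'
from h import *
import pickle
s=sense();print({k:np.round(v,3) for k,v in s.items()})
F={}
for n in("top","scene"):
    f=grab_frame(n);save(f,n+"0.png");F[n]=f;print(n,f["vertical_fov"],f["cx"],f["cy"],np.round(f["R"],3),np.round(f["t"]))
pickle.dump(F,open("F.pkl","wb"))
E
```

```text
pics
{'clock': np.float64(0.0), 'qpos': array([ 1.272,  0.354,  1.634, -0.   ,  1.155, -0.002]), 'qvel': array([ 0.001,  0.001, -0.002,  0.001, -0.   ,  0.001]), 'joint_efforts': array([ 3.0000e-03, -6.0527e+01, -3.4208e+01,  0.0000e+00,  9.0000e-03,
        0.0000e+00]), 'eef_pos': array([182.66 , 597.217, 215.366]), 'tcp_rot': array([-3.14 ,  0.   ,  2.845]), 'contact_force': array([ 0.474,  0.454, -0.085]), 'wrist_torque': array([-0.074, -0.004, -0.031]), 'grasp_force': np.float64(0.0), 'opening': np.float64(0.998)}
top 49.69052546694178 323.55395865148694 241.2114946936935 [[ 0.022 -1.    -0.005]
 [-0.995 -0.022 -0.099]
 [ 0.099  0.008 -0.995]] [ -18.  536. 1327.]
scene 57.10937471251469 324.4304012790379 242.70370535092587 [[ 0.335  0.942 -0.014]
 [ 0.74  -0.272 -0.616]
 [-0.584  0.196 -0.788]] [-164. -355. 1254.]
```

View pics/top0.png

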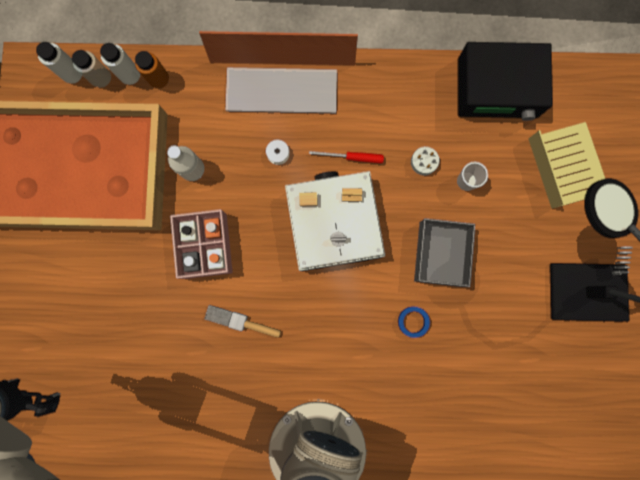

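View pics/scene0.png

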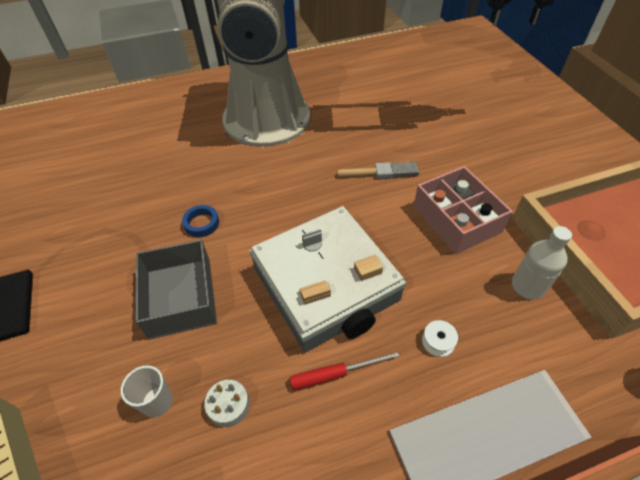

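Top view: filter cover centre about (335,221), block (308,199), step offcut (352,195), fastener (338,239), grey scrap bin (446,253), crate at left (200,245). Now I'll measure.

```bash
python3 - <<'E'
from h import *
import pickle
F=pickle.load(open("F.pkl","rb"))
for n,(x0,x1,y0,y1) in {"top":(275,395,165,280),"scene":(240,410,200,345)}.items():
    f=F[n];im=f["img"];hsv=cv2.cvtColor(im,cv2.COLOR_RGB2HSV)
    roi=np.zeros(im.shape[:2],np.uint8);roi[y0:y1,x0:x1]=255
    wh=cv2.inRange(hsv,(0,0,150),(180,60,255))&roi
    c=max(cv2.findContours(wh,0,2)[0],key=cv2.contourArea)
    q=cv2.boxPoints(cv2.minAreaRect(c)); hull=cv2.convexHull(c)
    ap=cv2.approxPolyDP(hull,8,True)[:,0]
    print(n,"cover poly",ap.tolist())
    P=[onz(f,*p,84)[:2].round(1).tolist() for p in ap];print(P)
    inside=np.zeros_like(roi);cv2.fillConvexPoly(inside,hull,255);inside=cv2.erode(inside,np.ones((5,5)))
    wood=cv2.inRange(hsv,(5,70,90),(30,255,255))&inside
    for c in cv2.findContours(wood,0,2)[0]:
        if cv2.contourArea(c)>60:
            r=cv2.minAreaRect(c);b=cv2.boxPoints(r)
            print("wood",np.round(r[0],1),r[1],r[2],[onz(f,*p,106)[:2].round(0).tolist() for p in b],onz(f,*r[0],106).round(1))
f=F["top"]
for z,pts in((70,[(421,219),(475,222),(471,288),(416,284)]),):
    print("bin",[onz(f,*p,z)[:2].round(0).tolist() for p in pts])
a=cv2.resize(F["top"]["img"][165:280,275:395],None,fx=5,fy=5,interpolation=2)
cv2.imwrite("pics/c0.png",a[:,:,::-1])
E
```

```text
top cover poly [[369, 172], [383, 253], [300, 270], [286, 186]]
[[708.7, -117.3], [503.9, -155.0], [457.0, 50.7], [668.3, 91.8]]
wood [307.9 199.1] (13.536413192749023, 18.519142150878906) 85.2363510131836 [[647.0, 59.0], [651.0, 14.0], [618.0, 10.0], [613.0, 56.0]] [632.   34.8 106. ]
wood [352.  194.5] (13.0, 20.0) 90.0 [[662.0, -49.0], [663.0, -99.0], [630.0, -99.0], [629.0, -50.0]] [645.8 -74.3 106. ]
scene cover poly [[342, 206], [405, 282], [302, 337], [252, 247]]
[[463.6, 49.8], [680.3, 90.4], [720.3, -120.7], [504.2, -154.3]]
wood [315.2 291.6] (16.443843841552734, 29.72541046142578) 71.56505584716797 [[640.0, -100.0], [639.0, -47.0], [672.0, -49.0], [673.0, -101.0]] [656.3 -74.7 106. ]
wood [368. 267.] (19.662912368774414, 26.919464111328125) 69.44395446777344 [[620.0, 9.0], [617.0, 61.0], [659.0, 56.0], [662.0, 6.0]] [639.8  32.6 106. ]
bin [[593.0, -252.0], [589.0, -388.0], [422.0, -377.0], [429.0, -240.0]]
```

View pics/c0.png

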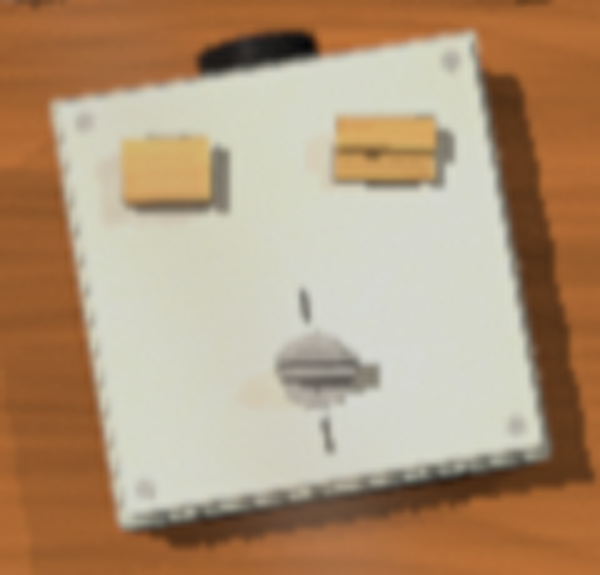

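Crop: the wing sits almost across the marks (disc at crop (317,370), slot running left to right, marks (305,303)-(328,435)). The block is centred at about (635,34), the step offcut at about (651,-74), and the fastener at about (539,-42). First I'll square the tool to yaw π/2 so that tool x = world y and tool y = world x, then go above the block.

>>> {"op": "step_arm", "data": {
  "motion": [
    {"turn": 0.125,"claw": 60},
    {"turn": 0.125,"claw": 60},
    {"turn": 0.125,"claw": 60},
    {"turn": 0.125,"claw": 60},
    {"turn": 0.125,"claw": 60},
    {"turn": 0.125,"claw": 60},
    {"turn": 0.125,"claw": 60},
    {"turn": 0.125,"claw": 60}
  ],
  "force": 30
}}

```text
schema error: expected keys claw, delta_pos, turn
```

>>> {"op": "step_arm", "data": {
  "motion": [
    {"turn": 0.125},
    {"turn": 0.125},
    {"turn": 0.024},
    {"delta_pos": [0,0,0]}
  ]
}}

```text
schema error: expected keys claw, delta_pos, turn
```

>>> {"op": "step_arm", "data": {
  "motion": [
    {"claw": 60,"delta_pos": [0,0,0],"turn": 0.125},
    {"claw": 60,"delta_pos": [0,0,0],"turn": 0.125},
    {"claw": 60,"delta_pos": [0,0,0],"turn": 0.125},
    {"claw": 60,"delta_pos": [0,0,0],"turn": 0.125},
    {"claw": 60,"delta_pos": [0,0,0],"turn": 0.125},
    {"claw": 60,"delta_pos": [0,0,0],"turn": 0.125},
    {"claw": 60,"delta_pos": [0,0,0],"turn": 0.125},
    {"claw": 60,"delta_pos": [0,0,0],"turn": 0.125}
  ],
  "force": 30
}}

```text
clock: 0.77
eef_pos: [182.7, 597.4, 215.6]
tcp_rot: [-3.141, 0.001, 1.839]
contact_force: [0.2, 0.1, 0.5]
opening: 0.701
grasp_force: 0.0
```

>>> {"op": "step_arm", "data": {
  "motion": [
    {"claw": 60,"delta_pos": [0,0,0],"turn": 0.125},
    {"claw": 60,"delta_pos": [0,0,0],"turn": 0.125},
    {"claw": 60,"delta_pos": [0,0,0],"turn": 0.024},
    {"claw": 60,"delta_pos": [0,0,0],"turn": 0}
  ]
}}

```text
clock: 1.1
eef_pos: [182.7, 597.4, 215.7]
tcp_rot: [-3.141, 0.001, 1.573]
contact_force: [-0.1, -0.4, 0.2]
opening: 0.706
grasp_force: 0.0
```

Good. Next, move across to above the block.

>>> {"op": "step_arm", "data": {
  "motion": [
    {"claw": 60,"delta_pos": [-31,25,0],"turn": 0},
    {"claw": 60,"delta_pos": [-31,25,0],"turn": 0},
    {"claw": 60,"delta_pos": [-31,25,0],"turn": 0},
    {"claw": 60,"delta_pos": [-31,25,0],"turn": 0},
    {"claw": 60,"delta_pos": [-31,25,0],"turn": 0},
    {"claw": 60,"delta_pos": [-31,25,0],"turn": 0},
    {"claw": 60,"delta_pos": [-31,25,0],"turn": 0},
    {"claw": 60,"delta_pos": [-31,25,0],"turn": 0}
  ]
}}

```text
clock: 1.77
eef_pos: [383.6, 348.0, 216.2]
tcp_rot: [3.141, -0.0, 1.575]
contact_force: [0.9, 0.5, 0.2]
opening: 0.706
grasp_force: 0.0
```

>>> {"op": "step_arm", "data": {
  "motion": [
    {"claw": 60,"delta_pos": [-31,25,0],"turn": 0},
    {"claw": 60,"delta_pos": [-31,25,0],"turn": 0},
    {"claw": 60,"delta_pos": [-31,25,0],"turn": 0},
    {"claw": 60,"delta_pos": [-31,25,0],"turn": 0},
    {"claw": 60,"delta_pos": [-31,25,0],"turn": 0},
    {"claw": 60,"delta_pos": [-31,25,0],"turn": 0},
    {"claw": 60,"delta_pos": [-31,25,0],"turn": 0},
    {"claw": 60,"delta_pos": [0,0,0],"turn": 0}
  ]
}}

```text
clock: 2.43
eef_pos: [561.6, 127.7, 216.2]
tcp_rot: [3.139, 0.002, 1.572]
contact_force: [-1.2, 0.5, 0.4]
opening: 0.699
grasp_force: 0.0
```

>>> {"op": "step_arm", "data": {
  "motion": [
    {"claw": 60,"delta_pos": [-31,24,0],"turn": 0},
    {"claw": 60,"delta_pos": [-31,24,0],"turn": 0},
    {"claw": 60,"delta_pos": [-31,24,0],"turn": 0},
    {"claw": 60,"delta_pos": [0,0,0],"turn": 0},
    {"claw": 60,"delta_pos": [0,0,0],"turn": 0}
  ]
}}

```text
clock: 2.85
eef_pos: [630.4, 38.1, 215.6]
tcp_rot: [-3.141, 0.0, 1.571]
contact_force: [1.0, 0.6, -0.1]
opening: 0.7
grasp_force: 0.0
```

```bash
cat >> h.py <<'E'
def wray(f,u,v):
    F=240/np.tan(np.radians(f["vertical_fov"])/2)
    R=np.array(f["R"]);t=np.array(f["t"]);a,b=u-f["cx"],v-f["cy"];r=np.hypot(a,b)+1e-9;th=r/F
    return -R.T@t,R.T@np.array([np.sin(th)*a/r,np.sin(th)*b/r,np.cos(th)])
def wz(f,u,v,z):
    o,d=wray(f,u,v);return o+d*(z-o[2])/d[2]
def rectify(f,x0,x1,y0,y1,z,s):
    "top-down map of plane z; s px/mm; row 0 = x1 (far), col 0 = y1 (left)"
    F=240/np.tan(np.radians(f["vertical_fov"])/2);R=np.array(f["R"]);t=np.array(f["t"])
    xs=np.arange(x1,x0,-1/s);ys=np.arange(y1,y0,-1/s);X,Y=np.meshgrid(xs,ys,indexing="ij")
    c=np.stack([X,Y,np.full_like(X,z)],-1)@R.T+t
    rr=np.hypot(c[...,0],c[...,1])+1e-9;k=F*np.arctan2(rr,c[...,2])/rr
    return cv2.remap(f["img"],(f["cx"]+k*c[...,0]).astype(np.float32),(f["cy"]+k*c[...,1]).astype(np.float32),1)
E
python3 - <<'E'
from h import *
f=grab_frame("wrist");save(f,"w1.png");s=sense();print(s["eef_pos"],s["tcp_rot"],s["qpos"],f["vertical_fov"],-np.array(f["R"]).T@f["t"])
hsv=cv2.cvtColor(f["img"],cv2.COLOR_RGB2HSV)
E
```

```text
[629.57223796  39.28027691 215.55267887] [-3.14048989e+00 -2.65811711e-04  1.57203165e+00] [5.97461439e-02 3.62998406e-01 1.61999444e+00 3.59824899e-04
 1.15968517e+00 5.83667012e-02] 65.70646984690485 [630.57892903 114.76617212 373.70743937]
```

View pics/w1.png

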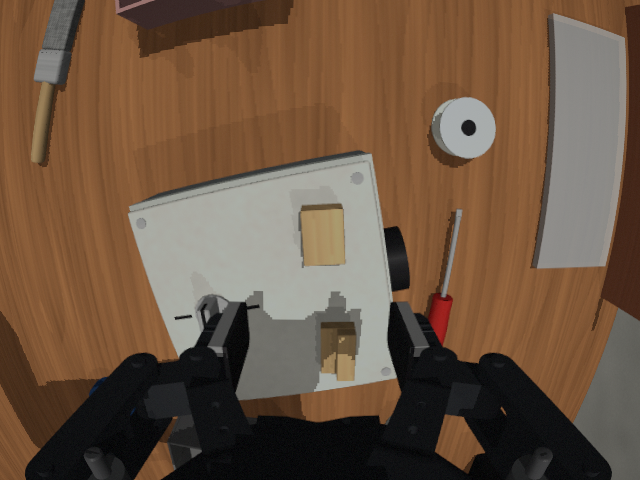

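Wrist view: block top face has corners near (303,206),(343,206),(345,265),(304,266). The step offcut is at (338,350) between the fingers, with its raised half on the left or right still to be told. The marks run from (176,318) to (259,307).

```bash
python3 - <<'E'
from h import *
f=grab_frame("wrist");hsv=cv2.cvtColor(f["img"],cv2.COLOR_RGB2HSV)
B=[wz(f,*p,106)[:2] for p in((303,206),(343,206),(345,265),(304,266))];print(np.round(B),np.mean(B,0))
for p in((336,331),(355,331),(355,380),(337,380)):print("step hi",wz(f,*p,108)[:2].round(1),"lo",wz(f,*p,96)[:2].round(1))
for p in((322,329),(336,329),(336,373),(321,373)):print("L: z96",wz(f,*p,96)[:2].round(1),"z108",wz(f,*p,108)[:2].round(1))
C=[wz(f,*p,84)[:2] for p in((130,208),(369,155),(395,377))];print("cover",np.round(C),"centre",(C[0]+C[2])/2)
for p in((176,318),(191,316),(247,308),(259,307)):print("mark",wz(f,*p,84)[:2].round(1))
E
```

```text
[[619.  59.]
 [648.  59.]
 [651.  13.]
 [619.  12.]] [634.15297932  35.72697368]
step hi [644.8 -45.4] lo [645.4 -52.7]
step hi [660.6 -45.6] lo [662.  -52.9]
step hi [663.2 -98.2] lo [ 664.7 -107.9]
step hi [646.9 -97.9] lo [ 647.7 -107.5]
L: z96 [633.3 -50.6] z108 [633.1 -43.4]
L: z96 [645.4 -50.6] z108 [644.7 -43.4]
L: z96 [646.5 -99. ] z108 [645.8 -89.7]
L: z96 [632.6 -98.9] z108 [632.5 -89.6]
cover [[ 466.   56.]
 [ 669.   96.]
 [ 706. -116.]] centre [586.15176998 -30.0136167 ]
mark [496.7 -50.3]
mark [512.4 -47.3]
mark [566.8 -37. ]
mark [577.7 -35.8]
```

>>> {"op": "step_arm", "data": {
  "motion": [
    {"claw": 60,"delta_pos": [-3,4.5,30],"turn": 0},
    {"claw": 60,"delta_pos": [0,0,35],"turn": 0},
    {"claw": 60,"delta_pos": [0,0,30],"turn": 0},
    {"claw": 60,"delta_pos": [0,0,15],"turn": 0},
    {"claw": 60,"delta_pos": [0,0,8],"turn": 0},
    {"claw": 60,"delta_pos": [0,0,0],"turn": 0}
  ]
}}

```text
clock: 3.45
eef_pos: [632.6, 37.7, 96.5]
tcp_rot: [-3.138, 0.0, 1.573]
contact_force: [-0.9, -0.2, -0.1]
opening: 0.703
grasp_force: 0.0
```

>>> {"op": "step_arm", "data": {
  "motion": [
    {"claw": 25,"delta_pos": [0,0,0],"turn": 0},
    {"claw": 20,"delta_pos": [0,0,0],"turn": 0},
    {"claw": 20,"delta_pos": [0,0,0],"turn": 0},
    {"claw": 20,"delta_pos": [0,0,0],"turn": 0},
    {"claw": 20,"delta_pos": [0,0,0],"turn": 0},
    {"claw": 20,"delta_pos": [0,0,0],"turn": 0}
  ]
}}

```text
clock: 3.95
eef_pos: [634.6, 36.6, 98.6]
tcp_rot: [3.141, -0.0, 1.571]
contact_force: [0.4, -0.5, 0.5]
opening: 0.235
grasp_force: 0.0
```

```bash
python3 - <<'E'
from h import *
f=grab_frame("wrist");save(f,"w2.png");s=sense();print(s["eef_pos"],s["opening"],s["grasp_force"])
E
```

```text
[634.47412911  36.63091627  98.5027321 ] 0.2325366904461768 0.0
```

View pics/w2.png

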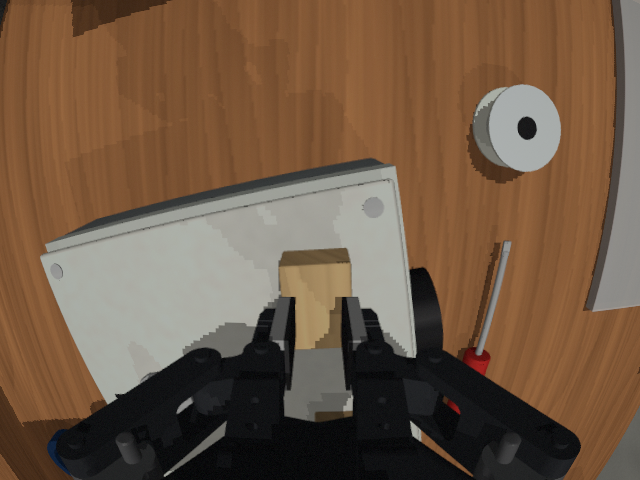

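The fingers closed to 20 mm above the block (their inner faces at columns 295 and 342 overlap its top), so the tips stand higher than I assumed. I'll work out their height.

```bash
python3 - <<'E'
from h import *
f=grab_frame("wrist")
o=-np.array(f["R"]).T@f["t"];print(o,np.array(f["R"]).round(3))
for p in((295,298),(342,298),(318,298)):
    o,d=wray(f,*p);k=(36.6+11-o[1])/d[1];print(p,(o+d*k).round(1), d.round(3))
for p in((280,265),(350,265)):print(wz(f,*p,106).round(1),wz(f,*p,104).round(1))
for p in((280,265),(350,265),(284,250),(348,249)):print(wz(f,*p,106).round(1),wz(f,*p,84).round(1))
E
```

```text
[634.50939243 113.23329474 256.61803866] [[ 1.    -0.001  0.001]
 [-0.001 -0.952  0.307]
 [ 0.001 -0.307 -0.952]]
(295, 298) [625.5  47.6 123.1] [-0.061 -0.44  -0.896]
(342, 298) [644.3  47.6 123.1] [ 0.065 -0.44  -0.895]
(318, 298) [634.7  47.6 123. ] [ 0.001 -0.441 -0.898]
[618.2  55.2 106. ] [617.9  54.4 104. ]
[648.6  55.1 106. ] [648.8  54.4 104. ]
[618.2  55.2 106. ] [615.8  46.7  84. ]
[648.6  55.1 106. ] [650.7  46.7  84. ]
[620.1  62.1 106. ] [618.   54.6  84. ]
[647.6  62.5 106. ] [649.5  55.1  84. ]
```

>>> {"op": "step_arm", "data": {
  "motion": [
    {"claw": 55,"delta_pos": [-3,0,0],"turn": 0},
    {"claw": 55,"delta_pos": [0,0,0],"turn": 0},
    {"claw": 55,"delta_pos": [0,0,0],"turn": 0},
    {"claw": 55,"delta_pos": [0,0,6],"turn": 0},
    {"claw": 55,"delta_pos": [0,0,6],"turn": 0},
    {"claw": 55,"delta_pos": [0,0,3],"turn": 0},
    {"claw": 55,"delta_pos": [0,0,0],"turn": 0}
  ]
}}

```text
clock: 4.63
eef_pos: [633.4, 33.7, 81.7]
tcp_rot: [-3.14, 0.0, 1.571]
contact_force: [0.6, -0.5, -0.4]
opening: 0.644
grasp_force: 0.0
```

```bash
python3 - <<'E'
from h import *
f=grab_frame("wrist");save(f,"w3.png");s=sense();print(s["eef_pos"],s["opening"],s["contact_force"])
E
```

```text
[633.72840414  33.69748701  82.2314778 ] 0.6425924389056975 [-0.24729986  0.04803824  0.05081576]
```

View pics/w3.png

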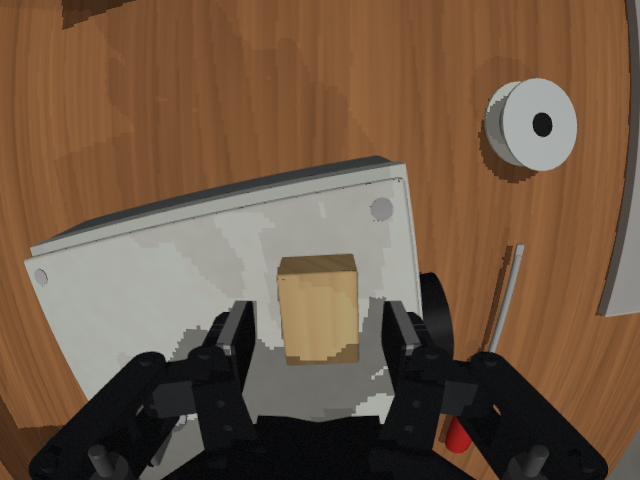

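Block fully between the fingers (gap columns 255–385, block 280–357), no contact yet. The tips look about 20 mm higher than nominal, so I'll go lower and watch the force.

>>> {"op": "step_arm", "data": {
  "motion": [
    {"claw": 55,"delta_pos": [0,0,5],"turn": 0},
    {"claw": 55,"delta_pos": [0,0,4],"turn": 0},
    {"claw": 55,"delta_pos": [0,0,0],"turn": 0}
  ]
}}

```text
clock: 4.93
eef_pos: [633.7, 33.6, 73.1]
tcp_rot: [-3.14, 0.0, 1.571]
contact_force: [-0.6, -0.5, 0.0]
opening: 0.641
grasp_force: 0.0
```

>>> {"op": "step_arm", "data": {
  "motion": [
    {"claw": 20,"delta_pos": [0,0,0],"turn": 0},
    {"claw": 20,"delta_pos": [0,0,0],"turn": 0},
    {"claw": 20,"delta_pos": [0,0,0],"turn": 0},
    {"claw": 20,"delta_pos": [0,0,0],"turn": 0},
    {"claw": 20,"delta_pos": [0,0,0],"turn": 0}
  ]
}}

```text
clock: 5.35
eef_pos: [634.5, 33.7, 74.3]
tcp_rot: [3.141, -0.0, 1.571]
contact_force: [-0.5, -0.5, -0.3]
opening: 0.373
grasp_force: 30.9
```

Gripped (31.9 mm, 31 N). Lift and carry to the bin.

>>> {"op": "step_arm", "data": {
  "motion": [
    {"claw": 20,"delta_pos": [0,0,-20],"turn": 0},
    {"claw": 20,"delta_pos": [0,0,-35],"turn": 0},
    {"claw": 20,"delta_pos": [-20,-5,-15],"turn": 0},
    {"claw": 20,"delta_pos": [-38,-11,0],"turn": 0},
    {"claw": 20,"delta_pos": [-38,-11,0],"turn": 0},
    {"claw": 20,"delta_pos": [-38,-11,0],"turn": 0},
    {"claw": 20,"delta_pos": [-38,-11,0],"turn": 0},
    {"claw": 20,"delta_pos": [-38,-11,0],"turn": 0}
  ]
}}

```text
clock: 6.02
eef_pos: [573.6, -177.9, 144.4]
tcp_rot: [3.141, 0.0, 1.571]
contact_force: [0.6, -0.4, 0.2]
opening: 0.372
grasp_force: 30.8
```

>>> {"op": "step_arm", "data": {
  "motion": [
    {"claw": 20,"delta_pos": [-38,-11,0],"turn": 0},
    {"claw": 20,"delta_pos": [-38,-11,0],"turn": 0},
    {"claw": 20,"delta_pos": [-38,-11,0],"turn": 0},
    {"claw": 20,"delta_pos": [-24,-7,0],"turn": 0},
    {"claw": 20,"delta_pos": [0,0,0],"turn": 0},
    {"claw": 20,"delta_pos": [0,0,0],"turn": 0}
  ]
}}

```text
clock: 6.52
eef_pos: [533.7, -315.6, 144.0]
tcp_rot: [3.142, -0.0, 1.568]
contact_force: [-0.4, 0.4, -0.4]
opening: 0.372
grasp_force: 30.8
```

```bash
python3 - <<'E'
import rig;print([n for n in dir(rig) if n[0]!='_'],getattr(rig,"tcp_to_tips",None))
from h import *
f=grab_frame("wrist");save(f,"w4.png");s=sense();print(s["eef_pos"],s["opening"],s["grasp_force"])
E
```

```text
['MotionError', 'grab_frame', 'sense', 'sign_off', 'tcp_to_tips'] 8.0
[ 534.04605588 -314.39726686  143.99894324] 0.37411107851857184 30.787385049043223
```

View pics/w4.png

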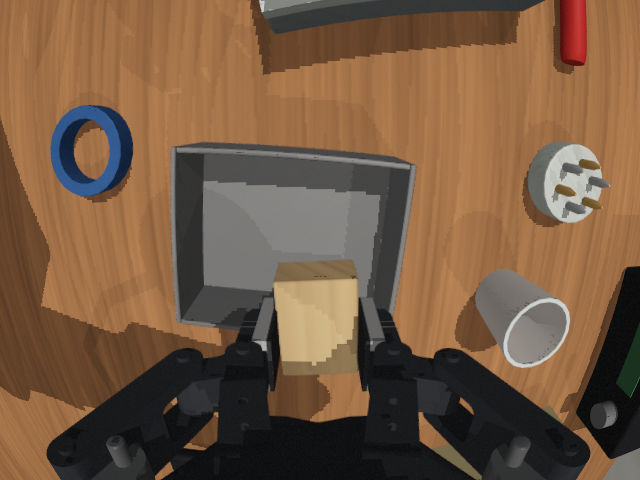

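Bin rim corners at about (174,148), (412,165), (181,322); block held at (317,325). I'll check where the block would land.

```bash
python3 - <<'E'
from h import *
f=grab_frame("wrist")
for p in((174,148),(412,165),(181,322)):print("rim",wz(f,*p,70)[:2].round(1))
for p in((203,181),(381,196),(203,287)):print("floor",wz(f,*p,4)[:2].round(1))
print("centre",((wz(f,412,165,70)+wz(f,181,322,70))/2)[:2].round(1))
for z in(150,160,170,176): print(z,[wz(f,*p,z)[:2].round(1).tolist() for p in((274,278),(357,278),(283,372),(356,372))])
E
```

```text
rim [ 441.  -246.7]
rim [ 594.3 -259.8]
rim [ 431.2 -373.8]
floor [ 438.8 -278.4]
floor [ 586.2 -292.4]
floor [ 429.7 -374.5]
centre [ 512.7 -316.8]
150 [[514.7, -302.7], [551.7, -302.7], [516.4, -355.0], [553.5, -355.2]]
160 [[516.0, -298.4], [550.6, -298.5], [517.6, -347.3], [552.3, -347.5]]
170 [[517.2, -294.1], [549.4, -294.2], [518.8, -339.6], [551.0, -339.7]]
176 [[518.0, -291.6], [548.7, -291.7], [519.5, -335.0], [550.2, -335.1]]
```

>>> {"op": "step_arm", "data": {
  "motion": [
    {"claw": 20,"delta_pos": [0,-4,35],"turn": 0},
    {"claw": 20,"delta_pos": [0,0,40],"turn": 0},
    {"claw": 20,"delta_pos": [0,0,30],"turn": 0},
    {"claw": 20,"delta_pos": [0,0,15],"turn": 0},
    {"claw": 20,"delta_pos": [0,0,0],"turn": 0},
    {"claw": 48,"delta_pos": [0,0,0],"turn": 0},
    {"claw": 48,"delta_pos": [0,0,0],"turn": 0},
    {"claw": 48,"delta_pos": [0,0,0],"turn": 0}
  ]
}}

```text
clock: 7.28
eef_pos: [531.8, -314.5, 25.9]
tcp_rot: [3.139, 0.001, 1.572]
contact_force: [-0.6, -0.4, 0.7]
opening: 0.566
grasp_force: 0.0
```

>>> {"op": "step_arm", "data": {
  "motion": [
    {"claw": 48,"delta_pos": [0,0,-30],"turn": 0},
    {"claw": 48,"delta_pos": [0,0,-40],"turn": 0},
    {"claw": 60,"delta_pos": [0,0,-40],"turn": 0},
    {"claw": 70,"delta_pos": [20,10,-15],"turn": 0},
    {"claw": 70,"delta_pos": [33,16,0],"turn": 0},
    {"claw": 70,"delta_pos": [33,16,0],"turn": 0},
    {"claw": 70,"delta_pos": [33,16,0],"turn": 0},
    {"claw": 70,"delta_pos": [33,16,0],"turn": 0}
  ]
}}

```text
clock: 7.95
eef_pos: [605.5, -161.0, 151.4]
tcp_rot: [3.138, 0.001, 1.57]
contact_force: [0.3, -0.5, -0.1]
opening: 0.822
grasp_force: 0.0
```

>>> {"op": "step_arm", "data": {
  "motion": [
    {"claw": 80,"delta_pos": [30,14,0],"turn": 0},
    {"claw": 80,"delta_pos": [30,14,0],"turn": 0},
    {"claw": 80,"delta_pos": [28,14,0],"turn": 0},
    {"claw": 80,"delta_pos": [0,0,0],"turn": 0.125},
    {"claw": 80,"delta_pos": [0,0,0],"turn": 0.125},
    {"claw": 80,"delta_pos": [0,0,0],"turn": 0.125},
    {"claw": 80,"delta_pos": [0,0,0],"turn": 0.125},
    {"claw": 80,"delta_pos": [0,0,0],"turn": 0.125}
  ]
}}

```text
clock: 8.62
eef_pos: [647.0, -74.1, 150.9]
tcp_rot: [3.139, -0.001, 0.94]
contact_force: [0.2, 0.6, 0.2]
opening: 0.938
grasp_force: 0.0
```

>>> {"op": "step_arm", "data": {
  "motion": [
    {"claw": 80,"delta_pos": [0,0,0],"turn": 0.125},
    {"claw": 80,"delta_pos": [0,0,0],"turn": 0.125},
    {"claw": 80,"delta_pos": [0,0,0],"turn": 0.125},
    {"claw": 80,"delta_pos": [0,0,0],"turn": 0.125},
    {"claw": 80,"delta_pos": [0,0,0],"turn": 0.125},
    {"claw": 80,"delta_pos": [0,0,0],"turn": 0.125},
    {"claw": 80,"delta_pos": [0,0,0],"turn": 0.125},
    {"claw": 80,"delta_pos": [0,0,0],"turn": 0}
  ]
}}

```text
clock: 9.28
eef_pos: [646.9, -74.3, 150.8]
tcp_rot: [3.141, -0.002, 0.065]
contact_force: [0.4, 0.3, -0.3]
opening: 0.935
grasp_force: 0.0
```

```bash
python3 - <<'E'
from h import *
f=grab_frame("wrist");save(f,"w5.png");s=sense();print(s["eef_pos"],s["tcp_rot"],s["qpos"][5])
hsv=cv2.cvtColor(f["img"],cv2.COLOR_RGB2HSV)
E
```

```text
[646.8212888  -74.28958902 150.61845945] [ 3.14117933e+00 -2.10817362e-03  7.29621248e-02] 1.3811880706545523
```

View pics/w5.png

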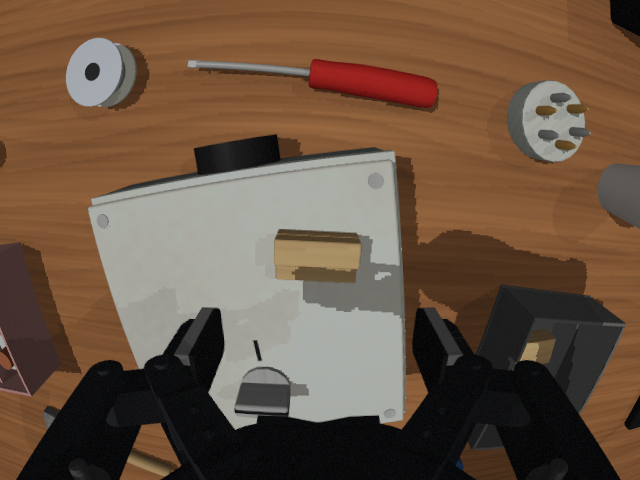

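Block is in the bin (at (535,350)). Step offcut: raised top face about (276,238)–(360,268), ledge below it to row 282.

```bash
python3 - <<'E'
from h import *
f=grab_frame("wrist")
for p in((276,239),(360,243),(358,268),(275,264)):print(p,wz(f,*p,108)[:2].round(1))
for p in((275,278),(357,282)):print(p,wz(f,*p,96)[:2].round(1))
E
```

```text
(276, 239) [662.4 -51.3]
(360, 243) [663.5 -99. ]
(358, 268) [648.2 -99.5]
(275, 264) [647.2 -51.2]
(275, 278) [633.2 -50.4]
(357, 282) [ 634.2 -101.7]
```

>>> {"op": "step_arm", "data": {
  "motion": [
    {"claw": 72,"delta_pos": [2,1,0],"turn": 0.05},
    {"claw": 72,"delta_pos": [0,0,30],"turn": 0},
    {"claw": 72,"delta_pos": [0,0,30],"turn": 0},
    {"claw": 72,"delta_pos": [0,0,14],"turn": 0},
    {"claw": 72,"delta_pos": [0,0,5],"turn": 0},
    {"claw": 72,"delta_pos": [0,0,0],"turn": 0}
  ]
}}

```text
clock: 9.88
eef_pos: [647.7, -75.1, 69.2]
tcp_rot: [-3.141, 0.002, 0.023]
contact_force: [-0.8, -0.2, 0.8]
opening: 0.838
grasp_force: 0.0
```

>>> {"op": "step_arm", "data": {
  "motion": [
    {"claw": 40,"delta_pos": [0,0,0],"turn": 0},
    {"claw": 35,"delta_pos": [0,0,0],"turn": 0},
    {"claw": 35,"delta_pos": [0,0,0],"turn": 0},
    {"claw": 35,"delta_pos": [0,0,0],"turn": 0},
    {"claw": 35,"delta_pos": [0,0,0],"turn": 0}
  ]
}}

```text
clock: 10.3
eef_pos: [649.6, -75.3, 71.5]
tcp_rot: [3.141, -0.003, 0.021]
contact_force: [1.5, 1.0, 4.3]
opening: 0.576
grasp_force: 37.1
```

>>> {"op": "step_arm", "data": {
  "motion": [
    {"claw": 35,"delta_pos": [0,0,-20],"turn": 0},
    {"claw": 35,"delta_pos": [0,0,-35],"turn": 0},
    {"claw": 35,"delta_pos": [-10,15,-20],"turn": 0},
    {"claw": 35,"delta_pos": [-22,33,0],"turn": 0},
    {"claw": 35,"delta_pos": [-22,33,0],"turn": 0},
    {"claw": 35,"delta_pos": [-22,33,0],"turn": 0},
    {"claw": 35,"delta_pos": [-22,33,0],"turn": 0},
    {"claw": 35,"delta_pos": [-22,33,0],"turn": 0}
  ]
}}

```text
clock: 10.97
eef_pos: [530.8, -258.8, 145.3]
tcp_rot: [3.141, -0.0, 0.021]
contact_force: [0.0, -1.2, -0.9]
opening: 0.58
grasp_force: 36.7
```

>>> {"op": "step_arm", "data": {
  "motion": [
    {"claw": 35,"delta_pos": [-22,33,0],"turn": 0},
    {"claw": 35,"delta_pos": [-20,28,0],"turn": 0.05},
    {"claw": 35,"delta_pos": [0,0,0],"turn": 0.05},
    {"claw": 35,"delta_pos": [0,0,0],"turn": 0},
    {"claw": 35,"delta_pos": [0,0,0],"turn": 0}
  ]
}}

```text
clock: 11.38
eef_pos: [491.3, -319.5, 145.1]
tcp_rot: [-3.141, -0.0, -0.079]
contact_force: [1.0, 0.5, -0.4]
opening: 0.574
grasp_force: 36.7
```

>>> {"op": "step_arm", "data": {
  "motion": [
    {"claw": 35,"delta_pos": [-7,-3,35],"turn": 0},
    {"claw": 35,"delta_pos": [0,0,40],"turn": 0},
    {"claw": 35,"delta_pos": [0,0,30],"turn": 0},
    {"claw": 35,"delta_pos": [0,0,0],"turn": 0},
    {"claw": 35,"delta_pos": [0,0,0],"turn": 0},
    {"claw": 62,"delta_pos": [0,0,0],"turn": 0},
    {"claw": 62,"delta_pos": [0,0,0],"turn": 0},
    {"claw": 62,"delta_pos": [0,0,0],"turn": 0}
  ]
}}

```text
clock: 12.05
eef_pos: [486.2, -316.6, 42.2]
tcp_rot: [3.14, -0.003, -0.079]
contact_force: [-0.5, 0.0, -0.0]
opening: 0.72
grasp_force: 0.0
```

>>> {"op": "step_arm", "data": {
  "motion": [
    {"claw": 62,"delta_pos": [0,0,-30],"turn": 0},
    {"claw": 62,"delta_pos": [0,0,-40],"turn": 0},
    {"claw": 62,"delta_pos": [0,0,-40],"turn": 0},
    {"claw": 50,"delta_pos": [0,0,-40],"turn": 0},
    {"claw": 50,"delta_pos": [0,0,0],"turn": 0},
    {"claw": 50,"delta_pos": [0,0,0],"turn": 0}
  ]
}}

```text
clock: 12.55
eef_pos: [486.6, -317.2, 194.4]
tcp_rot: [3.138, -0.007, -0.079]
contact_force: [-0.9, -0.9, -0.0]
opening: 0.587
grasp_force: 0.0
```

```bash
python3 - <<'E'
from h import *
f=grab_frame("wrist");s=sense();print(s["eef_pos"],s["tcp_rot"])
hsv=cv2.cvtColor(f["img"],cv2.COLOR_RGB2HSV)
g=grab_frame("top");a=g["img"][190:300,270:490]
b=np.vstack([cv2.resize(a,(440,220),interpolation=2),cv2.resize(f["img"],(440,330))])
cv2.imwrite("pics/m6.png",b[:,:,::-1])
E
```

```text
[ 485.347515   -316.39200803  192.15958959] [ 3.13974294 -0.0034051  -0.07908245]
```

View pics/m6.png

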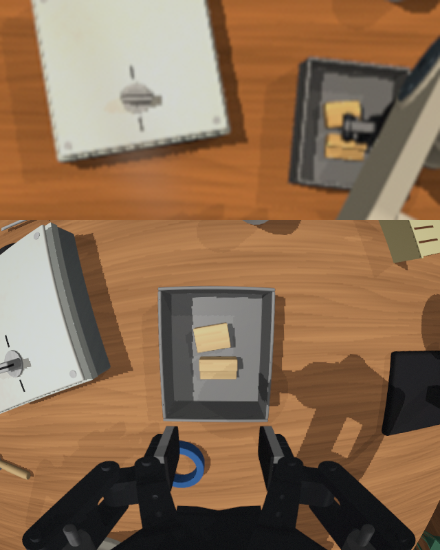

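Both offcuts lie in the bin, side by side. Next, go over the fastener and turn the tool back by 1.61.

>>> {"op": "step_arm", "data": {
  "motion": [
    {"claw": 50,"delta_pos": [4,-39,0],"turn": 0},
    {"claw": 50,"delta_pos": [4,-39,0],"turn": 0},
    {"claw": 50,"delta_pos": [4,-40,0],"turn": 0},
    {"claw": 50,"delta_pos": [4,-40,0],"turn": 0},
    {"claw": 50,"delta_pos": [4,-40,0],"turn": 0},
    {"claw": 50,"delta_pos": [5,-40,0],"turn": 0},
    {"claw": 50,"delta_pos": [5,-40,0],"turn": 0},
    {"claw": 50,"delta_pos": [0,0,0],"turn": -0.125}
  ]
}}

```text
clock: 13.32
eef_pos: [536.6, -35.2, 188.7]
tcp_rot: [-3.139, 0.002, 0.042]
contact_force: [0.2, -0.2, -1.0]
opening: 0.586
grasp_force: 0.0
```

>>> {"op": "step_arm", "data": {
  "motion": [
    {"claw": 50,"delta_pos": [0,0,0],"turn": -0.125},
    {"claw": 50,"delta_pos": [0,0,0],"turn": -0.125},
    {"claw": 50,"delta_pos": [0,0,0],"turn": -0.125},
    {"claw": 50,"delta_pos": [0,0,0],"turn": -0.125},
    {"claw": 50,"delta_pos": [0,0,0],"turn": -0.125},
    {"claw": 50,"delta_pos": [0,0,0],"turn": -0.125},
    {"claw": 50,"delta_pos": [0,0,0],"turn": -0.125},
    {"claw": 50,"delta_pos": [0,0,0],"turn": -0.125}
  ]
}}

```text
clock: 13.98
eef_pos: [535.5, -41.1, 188.5]
tcp_rot: [-3.139, 0.001, 1.052]
contact_force: [-0.1, -0.2, 0.5]
opening: 0.588
grasp_force: 0.0
```

>>> {"op": "step_arm", "data": {
  "motion": [
    {"claw": 50,"delta_pos": [0,0,0],"turn": -0.125},
    {"claw": 50,"delta_pos": [0,0,0],"turn": -0.125},
    {"claw": 50,"delta_pos": [0,0,0],"turn": -0.125},
    {"claw": 50,"delta_pos": [0,0,0],"turn": -0.125},
    {"claw": 50,"delta_pos": [0,0,0],"turn": 0}
  ]
}}

```text
clock: 14.4
eef_pos: [535.5, -41.1, 188.6]
tcp_rot: [-3.139, -0.0, 1.552]
contact_force: [0.5, -0.7, -0.2]
opening: 0.589
grasp_force: 0.0
```

```bash
python3 - <<'E'
from h import *
f=grab_frame("wrist");s=sense();print(s["eef_pos"],s["tcp_rot"],s["qpos"][5])
a=rectify(f,480,600,-100,20,116,4)   # plane of wing top
b=cv2.resize(f["img"][200:440,180:440],None,fx=1.15*1.5,fy=1.15*1.5,interpolation=2)
h=min(a.shape[0],b.shape[0]);save({"img":np.hstack([b[:400],cv2.resize(a,(340,340)).__array__() if 0 else np.vstack([cv2.resize(a,(340,340)),np.zeros((max(0,min(400,b.shape[0])-340),340,3),np.uint8)])])},"m7.png")
print(b.shape)
E
```

```text
[535.70262026 -41.1375889  188.83575662] [-3.13925378e+00 -1.13441531e-04  1.54376943e+00] -0.05239505758346837
(414, 448, 3)
```

View pics/m7.png

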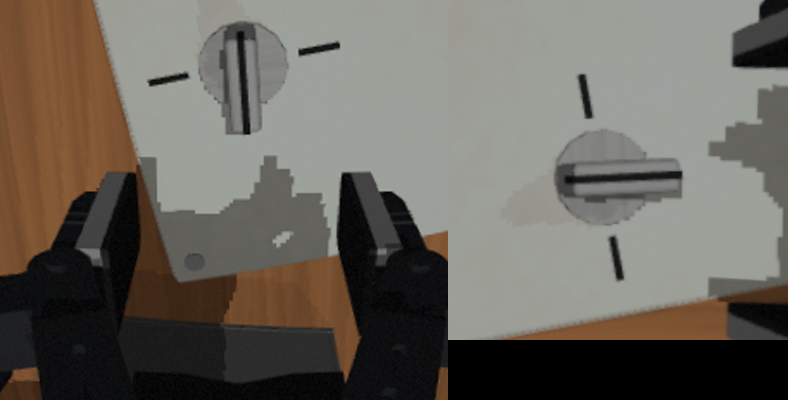

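Crop: slot from (240,32) to (247,133), marks (149,82)–(187,75) and (299,52)–(339,44). Turn these into angles and position.

```bash
python3 - <<'E'
from h import *
f=grab_frame("wrist");s=sense()
g=lambda u,v,z:wz(f,180+u/1.725,200+v/1.725,z)[:2]
A,B=g(240,32,116),g(247,133,116);M=[g(*p,84) for p in((149,82),(187,75),(299,52),(339,44))]
an=lambda d:np.arctan2(d[1],d[0])
print("slot",A,B,(A+B)/2,an(A-B));print("marks",np.round(M,1),(M[0]+M[3])/2,an(M[3]-M[0]))
print(s["eef_pos"],s["tcp_rot"])
E
```

```text
slot [537.13466283 -21.7573952 ] [538.78086737 -62.3530009 ] [537.9577651  -42.05519805] 1.6113254200629235
marks [[496.8 -50.8]
 [513.6 -48.1]
 [561.9 -39.1]
 [579.2 -36. ]] [537.98910325 -43.41020392] 0.17865519965773788
[535.82052492 -41.13488465 189.0212939 ] [-3.13955767e+00 -1.05338374e-04  1.54147462e+00]
```

>>> {"op": "step_arm", "data": {
  "motion": [
    {"claw": 40,"delta_pos": [-1.5,2,0],"turn": -0.065},
    {"claw": 40,"delta_pos": [0,0,35],"turn": 0},
    {"claw": 40,"delta_pos": [0,0,35],"turn": 0},
    {"claw": 40,"delta_pos": [0,0,25],"turn": 0},
    {"claw": 40,"delta_pos": [0,0,9],"turn": 0},
    {"claw": 40,"delta_pos": [0,0,0],"turn": 0},
    {"claw": 40,"delta_pos": [0,0,0],"turn": 0}
  ],
  "force": 50
}}

```text
clock: 15.08
eef_pos: [538.7, -42.8, 86.3]
tcp_rot: [-3.141, -0.0, 1.609]
contact_force: [-0.2, -0.3, 0.1]
opening: 0.462
grasp_force: 0.0
```

>>> {"op": "step_arm", "data": {
  "motion": [
    {"claw": 15,"delta_pos": [0,0,0],"turn": 0},
    {"claw": 5,"delta_pos": [0,0,0],"turn": 0},
    {"claw": 5,"delta_pos": [0,0,0],"turn": 0},
    {"claw": 5,"delta_pos": [0,0,0],"turn": 0},
    {"claw": 5,"delta_pos": [0,0,0],"turn": 0},
    {"claw": 5,"delta_pos": [0,0,0],"turn": 0}
  ]
}}

```text
clock: 15.58
eef_pos: [537.6, -42.9, 87.2]
tcp_rot: [-3.14, 0.0, 1.611]
contact_force: [-6.4, -1.4, 4.4]
opening: 0.117
grasp_force: 54.1
```

```bash
python3 - <<'E'
from h import *
f=grab_frame("wrist");s=sense();print(s["eef_pos"],s["tcp_rot"],s["contact_force"])
save({"img":f["img"][150:450,130:530]},"w8.png")
E
```

```text
[537.57546846 -42.92452272  87.16668339] [-3.14035063e+00  2.28163769e-04  1.61052317e+00] [-6.12808291 -1.05719311  4.58732817]
```

View pics/w8.png

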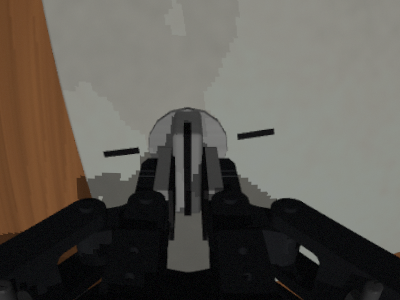

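The wing is gripped (54 N) with the slot visible between the fingers at crop (188,165). Raise by 1 mm to unload, then turn +1.43.

>>> {"op": "step_arm", "data": {
  "motion": [
    {"claw": 5,"delta_pos": [0,0,-1],"turn": 0.06},
    {"claw": 5,"delta_pos": [0,0,0],"turn": 0.12},
    {"claw": 5,"delta_pos": [0,0,0],"turn": 0.12},
    {"claw": 5,"delta_pos": [0,0,0],"turn": 0.12},
    {"claw": 5,"delta_pos": [0,0,0],"turn": 0.12},
    {"claw": 5,"delta_pos": [0,0,0],"turn": 0.12},
    {"claw": 5,"delta_pos": [0,0,0],"turn": 0.12},
    {"claw": 5,"delta_pos": [0,0,0],"turn": 0.12}
  ]
}}

```text
clock: 16.3
eef_pos: [536.2, -42.5, 87.7]
tcp_rot: [-3.139, 0.003, 0.705]
contact_force: [-8.4, 1.9, 3.6]
opening: 0.12
grasp_force: 54.0
```

>>> {"op": "step_arm", "data": {
  "motion": [
    {"claw": 5,"delta_pos": [0,0,0],"turn": 0.12},
    {"claw": 5,"delta_pos": [0,0,0],"turn": 0.12},
    {"claw": 5,"delta_pos": [0,0,0],"turn": 0.12},
    {"claw": 5,"delta_pos": [0,0,0],"turn": 0.12},
    {"claw": 5,"delta_pos": [0,0,0],"turn": 0.05},
    {"claw": 5,"delta_pos": [0,0,0],"turn": 0},
    {"claw": 5,"delta_pos": [0,0,0],"turn": 0},
    {"claw": 5,"delta_pos": [0,0,0],"turn": 0}
  ]
}}

```text
clock: 16.97
eef_pos: [535.8, -41.8, 87.5]
tcp_rot: [-3.139, 0.004, 0.18]
contact_force: [-9.6, 3.9, 3.9]
opening: 0.122
grasp_force: 54.0
```

```bash
python3 - <<'E'
from h import *
f=grab_frame("wrist");s=sense();print(s["eef_pos"],s["tcp_rot"],s["contact_force"],s["wrist_torque"])
save({"img":cv2.resize(f["img"][190:390,200:440],None,fx=2.4,fy=2.4,interpolation=2)},"w9.png")
E
```

```text
[535.78987691 -41.79517244  87.54001882] [-3.13929641  0.00440817  0.1799849 ] [-10.01758261   5.63087512   3.97949998] [ 0.74293039  1.60122319 -0.06739642]
```

View pics/w9.png

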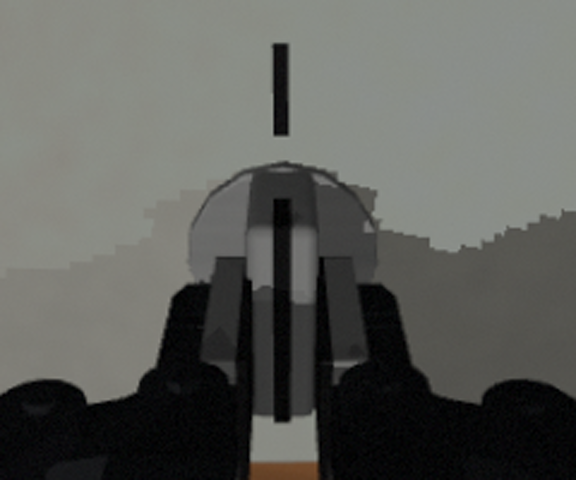

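The slot is in line with the upper mark (slot column 282, mark column 281). Ease the side load, hold, then press down.

>>> {"op": "step_arm", "data": {
  "motion": [
    {"claw": 5,"delta_pos": [-1,-0.5,0],"turn": 0},
    {"claw": 5,"delta_pos": [-1,-0.5,0],"turn": 0},
    {"claw": 5,"delta_pos": [0,0,0],"turn": 0},
    {"claw": 5,"delta_pos": [0,0,0],"turn": 0}
  ],
  "force": 80
}}

```text
clock: 17.35
eef_pos: [535.7, -41.7, 88.0]
tcp_rot: [-3.141, 0.001, 0.18]
contact_force: [-5.6, 2.6, 3.3]
opening: 0.114
grasp_force: 83.7
```

>>> {"op": "step_arm", "data": {
  "motion": [
    {"claw": 5,"delta_pos": [0,0,2],"turn": 0},
    {"claw": 5,"delta_pos": [0,0,2],"turn": 0},
    {"claw": 5,"delta_pos": [0,0,2],"turn": 0},
    {"claw": 5,"delta_pos": [0,0,2],"turn": 0},
    {"claw": 5,"delta_pos": [0,0,1],"turn": 0},
    {"claw": 5,"delta_pos": [0,0,1],"turn": 0},
    {"claw": 5,"delta_pos": [0,0,0],"turn": 0},
    {"claw": 5,"delta_pos": [0,0,0],"turn": 0}
  ]
}}

```text
clock: 18.02
eef_pos: [535.9, -41.8, 79.9]
tcp_rot: [-3.141, 0.0, 0.18]
contact_force: [-13.3, 4.1, 29.3]
opening: 0.112
grasp_force: 87.2
```

```bash
python3 - <<'E'
from h import *
f=grab_frame("wrist");s=sense();print(s["clock"],s["eef_pos"],s["contact_force"])
b=cv2.resize(f["img"][190:390,200:440],None,fx=2.4,fy=2.4,interpolation=2)
a=cv2.imread("pics/w9.png")[:,:,::-1]
for im in(a,b):
    m=cv2.inRange(cv2.cvtColor(np.ascontiguousarray(im),cv2.COLOR_RGB2GRAY),0,55)
    for c in cv2.findContours(m[:,200:360].copy(),0,2)[0]:
        x,y,w,h=cv2.boundingRect(c)
        if cv2.contourArea(c)>300 and w<40:print(x+200,y,w,h)
    print("-")
E
```

```text
18.0667 [535.88241561 -41.77779746  79.87112076] [-12.86924358   3.49628815  28.98601   ]
273 44 15 91
-
274 45 14 91
-
```

The mark kept its place in the wrist view (273,44 then 274,45) while the tool went down 8.1 mm, so the cover came down with it and now bears on the frame at 29 N. Hold a moment, then hand in.

>>> {"op": "step_arm", "data": {
  "motion": [
    {"claw": 5,"delta_pos": [0,0,0],"turn": 0},
    {"claw": 5,"delta_pos": [0,0,0],"turn": 0},
    {"claw": 5,"delta_pos": [0,0,0],"turn": 0},
    {"claw": 5,"delta_pos": [0,0,0],"turn": 0},
    {"claw": 5,"delta_pos": [0,0,0],"turn": 0},
    {"claw": 5,"delta_pos": [0,0,0],"turn": 0}
  ]
}}

```text
clock: 18.57
eef_pos: [535.9, -41.8, 79.9]
tcp_rot: [-3.141, 0.0, 0.18]
contact_force: [-13.4, 3.6, 30.3]
opening: 0.114
grasp_force: 87.2
```

```bash
python3 -c "
from rig import *
s=sense();print(s['clock'],s['eef_pos'],s['contact_force']);print(sign_off())"
```

```text
18.5667 [535.87285374 -41.76993861  79.85948087] [-13.35656613   3.57390272  30.28121921]
the job is handed in; nothing more can be done
None
```

Handed in at 18.6 s, verdict not reported: both offcuts are in the scrap bin, the slot is in line with the marks, and the arm is still gripping the fastener and holding the cover home at about 30 N; I viewed 12 pictures, two over the limit of 10.

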